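# Press the filter shells home and shut the flap

### The job

Get the filter drawer ready to slide back into its cabinet: press the three round filter shells that stand proud down into their cradles until each is fully home, one after another from the smallest to the largest, and then, last of all, push the small open aluminium flap down shut. Only press: do not pull up or carry anything, and leave all the other things in and around the drawer where they are.

Things in the scene. Friction and masses are not known exactly. Their poses are not given: they have to be found in the camera images.
- drawer: Wooden drawer fixed on the table, 280 (x) x 310 (y) x 52 mm. Origin: centre of its underside; x to its back, y to its left, z up; handle at -x. Its walnut insert has a flat deck 40 mm above the origin; the drawer rim is 10 to 12 mm above the deck. Four filter cradles at x -68 or +26, y -92 or 0 mm, the shells dealt among them anew each time; flap at the left (+y), cap front left, nozzle at the back.
- filter_44_top (a point): Centre of the top face of the flat round grey plastic filter shell of 44 mm diameter (a disc, pale clear window on its flat top); moves with the shell, z up. 12 mm above the deck when proud, 3 mm above it when home.
- filter_44 (a joint): How far the 44 mm shell is pushed down into its cradle, in m: 0 proud, 0.009 fully home (hard stop), negative if pulled up. About 3 N of friction, no spring: it stays where it is left. Stands proud at the start (0 to 1.5 mm).
- filter_56_top (a point): Centre of the top face of the flat round grey plastic filter shell of 56 mm diameter (a disc, pale clear window on its flat top); moves with the shell, z up. 12 mm above the deck when proud, 3 mm above it when home.
- filter_56 (a joint): How far the 56 mm shell is pushed down into its cradle, in m: 0 proud, 0.009 fully home (hard stop), negative if pulled up. About 3 N of friction, no spring: it stays where it is left. Stands proud at the start (0 to 1.5 mm).
- filter_68_top (a point): Centre of the top face of the flat round grey plastic filter shell of 68 mm diameter (a disc, pale clear window on its flat top); moves with the shell, z up. 12 mm above the deck when proud, 3 mm above it when home.
- filter_68 (a joint): How far the 68 mm shell is pushed down into its cradle, in m: 0 proud, 0.009 fully home (hard stop), negative if pulled up. About 3 N of friction, no spring: it stays where it is left. This one is already home at the start.
- filter_80_top (a point): Centre of the top face of the flat round grey plastic filter shell of 80 mm diameter (a disc, pale clear window on its flat top); moves with the shell, z up. 12 mm above the deck when proud, 3 mm above it when home.
- filter_80 (a joint): How far the 80 mm shell is pushed down into its cradle, in m: 0 proud, 0.009 fully home (hard stop), negative if pulled up. About 3 N of friction, no spring: it stays where it is left. Stands proud at the start (0 to 1.5 mm).
- flap_mid (a point): Middle of the upper face of the aluminium flap lid (44 x 44 mm, 3 mm thick). x points from free edge to hinge, z out of the upper face. The hinge axis runs along the drawer's y, 1.5 mm above the deck at drawer x +50, y +97.5 mm; from it the flap reaches towards the drawer's front (-x). Shut, its upper face is level, 3 mm above the deck.
- flap_edge (a point): Middle of the flap's free edge, on its upper face, 44 mm from the hinge.
- flap (a joint): Flap angle in rad: 0 shut (hard stop), grows as it opens upward; starts 0.3 to 0.55. Stiff hinge (0.03 N m), stays where it is left; pressing down on the outer half shuts it.
- nozzle: Loose stainless steel blower nozzle, 90 mm long, 18 mm thick, lying along the drawer's y in the slot at its back, about 2 mm above the deck. Leave alone. Origin under its middle.
- lens_cap: Loose black rubber lens cap, disc of 54 mm diameter, 11 mm thick, in a 6 mm deep well at the drawer's front left. Leave alone. Origin: centre of underside.
- blower_bulb: Loose black rubber blower bulb, 62 mm wide, 76 mm tall, upright on the table left of the drawer. Leave alone. Origin: centre of underside.
- lens_brush: Loose brush, 150 mm long, lying on the table right of the drawer. Leave alone.
- battery: Loose camera battery, 56 x 38 x 21 mm, on the table right of the drawer. Leave alone. Origin: centre of underside.
- card_case: Loose clear card case, 75 x 55 x 14 mm, on the table left of the drawer. Leave alone. Origin: centre of underside.

How it is judged:
On the way, in this order (a step that is already met when the one before it is completed fails the run):
1. the smallest proud shell (44 mm) is pressed home (value of joint filter_44 above 0.0075 m), for 0.2 s.
2. the middle proud shell (56 mm) is pressed home (value of joint filter_56 above 0.0075 m), for 0.2 s.
3. the largest proud shell (80 mm) is pressed home (value of joint filter_80 above 0.0075 m), for 0.2 s.
4. the flap is pushed shut (value of joint flap below 0.08 rad), for 0.2 s.
At the end, for the whole second after the job is handed in: All four filter shells are pushed in by more than 7.5 of 9 mm and the flap is within 0.08 rad of shut (value of joint each of filter_44, filter_56, filter_68, filter_80 above 0.0075 m and value of joint flap between -0.05 and 0.08 rad); the robot touches nothing.
It fails at once if a filter shell is pulled up out of its cradle (value of joint any of filter_44, filter_56, filter_68, filter_80 below -0.004 m).
It fails at once if the flap is opened further (value of joint flap above 0.8 rad).
It fails at once if another thing in or around the drawer is moved more than 20 mm, or lifted (distance of any of nozzle, lens_cap, blower_bulb, lens_brush, battery, card_case from where it was at the start of the episode above 0.02 m).
It also fails if it takes over 48 s, if anything falls off the work surface, if the arm or the gripper's body presses on something with over 40 N, if the wrist force passes 120 N, or if a joint passes its speed limit or range.

### The arm

A 7-joint arm with a two-finger parallel gripper is mounted at the origin on the work surface. World frame = base frame: x ahead of the robot, y to its left, z up, the work surface at z = 0. Lengths are in m, angles in rad, forces in N, time in s.
With the tool pointing down it reaches from about 0.425 to 1.025 m from the base axis. Payload 3.6 kg.
Tool frame: the origin (TCP) lies on the centre line of the jaws, within the pads' length; the fingertips stand 25 mm ahead of it and the grasp point (between the pads) lies 6 mm ahead of it; z points along the fingers, y is the line along which they close (so a half turn about z gives the same grasp; the last joint's range is limited). The gripper opens to 85 mm and grips with 20 to 120 N. Pads are 22 mm wide; open, the fingers measure 114 mm over their backs; the gripper's body (76 mm by 85 mm) begins 54 mm behind the grasp point. The pads swing forward as they close: fully open they stand 13 mm farther back than shut.
Start: joints at [1.05, 0.591, 0.048, 1.609, -0.033, 0.943, -0.034], TCP at [0.3, -0.66, 0.236] pointing down, gripper open.
Joint ranges: [-2.69, 2.69], [-0.47, 2.24], [-1.27, 1.36], [0.19, 2.51], [-1.53, 4.68], [0.08, 2.07], [-3.09, 3.09]. Speed limits (rad/s): [2.57, 2.57, 3.14, 3.14, 3.14, 3.14, 3.14].

### API

Orientations are given as [roll, pitch, yaw] about the fixed x, y, z axes, in that order (R = Rz(yaw) Ry(pitch) Rx(roll)).
In Python, from workcell import manip gives the robot as it stands. The module is installed in compiled form; this text tells all that it offers.
- The arm moves only by the shell command python3 -m creep 'ROWS' [FORCE]. ROWS is a JSON object of lists of equal length, an entry for each row: "offset": the shift along the tool's x, y, z in units of 0.02 m (1.0 is 0.02 m), a list of three; "twist": the turn, a rotation vector about the tool's x, y, z in units of 8 degrees (1.0 is 8 degrees), a list of three; "hand": the finger opening in mm, from 0 to 85.4. A call has 1 to 20 rows; each row shifts and turns the commanded pose from where the row before left it, along the tool's axes as they then stand; what a row does not reach is not made up. A row lasts 1/8 s, in which the tool goes at most 62.5 mm and 10.7 degrees, less where a joint would pass 70% of its speed; a pose out of reach is approached as far as the arm can. A call with a number of a shift or a turn outside -1 to 1 is refused whole. A call with a gripper value outside its range is refused whole. The fingers move at their own pace and stop on an object; FORCE is the grip in N (left out, the last holds). Time passes only in rows, so rows that do not move let the fingers close. It gives the time, the measured TCP pose, the force, the opening and the grip force at its end, in the units of the state.
- manip.read_state(): the state, without advancing time (a new reading comes with each control period).
- manip.read_camera(name): name is "scene" or "side" or "wrist"; returns a dict with "img" (420x560x3 uint8, red, green, blue), "fx", "fy", "cx", "cy" (pixels), "k1" (the pictures are not rectified: a ray, as slopes to the right and down, at radius r is drawn at 1 + k1 r^2 times it, then the intrinsics apply), "R" (3x3) and "t" (3): a world point X has camera coordinates R X + t. Camera axes: x right, y down, z forward; pixel columns grow to the right and rows downward; lengths in m; the calibration is good to about 2 mm. A picture is of the moment at which its call begins. There is no depth.
- manip.hand_in(): hands the job in; it is judged then, once.
The state is a dict: "clock": time; "qpos": joint angles; "joint_vel": joint speeds; "joint_torque": joint torques, N m; "position": TCP position; "ee_rot": TCP orientation; "contact_force": force on the tool from outside, world axes, zero at the start; "moment": the same for the moment, N m; "gripper_width": opening from 0.0 (shut) to 1.0 (fully open); "finger_force": force on a finger pad.
Only numpy, scipy, OpenCV 4.12 (cv2) and the standard library are available. Lean on these libraries where they do the work, as an engineer would, in place of code of your own. Each camera call takes 0.05 s, during which the arm holds its last target. There are 200 camera calls.

## Working session

There is one attempt and no reset: what is moved stays moved. The work goes in short steps, Python scripts to look and compute and a shell command to move; the robot and the scene stay as the last step left them, time stands still between calls to the robot, and variables do not carry over. Pictures are saved under pics/ and viewed, at most 10 in all, crops included, and the job is handed in when it is done.

```bash
mkdir -p pics; python3 - <<'E'
from workcell import manip
import cv2
for n in("scene","side"):
    c=manip.read_camera(n);cv2.imwrite(f"pics/{n}.png",cv2.resize(c["img"][:,:,::-1],(800,600),interpolation=cv2.INTER_CUBIC))
    print(n,c["fx"],c["fy"],c["cx"],c["cy"],c["k1"],c["R"],c["t"])
s=manip.read_state();print(s)
E
```

```text
scene 467.5166494163265 467.5166494163265 276.9400103772393 210.33830053659182 0.01944434936872043 [[ 0.21510537  0.97658719  0.00267272]
 [ 0.80652651 -0.17610287 -0.56436049]
 [-0.55067655  0.12355259 -0.82552413]] [-0.11040403 -0.42684998  1.41516339]
side 412.1743855563584 412.1743855563584 277.867240312684 211.71799902938764 -0.12147412747753952 [[-0.98360729 -0.17996558 -0.01136174]
 [-0.09404461  0.56572303 -0.81921491]
 [ 0.15385808 -0.80471724 -0.57337409]] [0.56762435 0.10655801 1.12477047]
{'clock': 0.1, 'qpos': array([ 1.05047782,  0.59203034,  0.04831362,  1.60970774, -0.03329812,
        0.94273484, -0.03367411]), 'joint_vel': array([ 1.84703509e-03, -3.49584688e-03,  1.02412774e-03, -4.15773694e-03,
        5.25246628e-04, -9.31939538e-05, -1.26687533e-03]), 'joint_torque': array([ 4.22613462e-03, -5.49996328e+01,  1.55283932e+00, -1.98825145e+01,
        9.61776677e-03,  3.77801538e-03, -1.06269493e-05]), 'position': array([ 0.29982414, -0.65927101,  0.23504823]), 'ee_rot': array([-3.13952092e+00,  1.22470846e-04,  4.26917827e-01]), 'contact_force': array([-0.32477035,  0.55209483,  0.78715018]), 'moment': array([-0.00364207, -0.01081378, -0.02377367]), 'finger_force': 0.0, 'gripper_width': 1.0010512885926124}
```

View pics/scene.png

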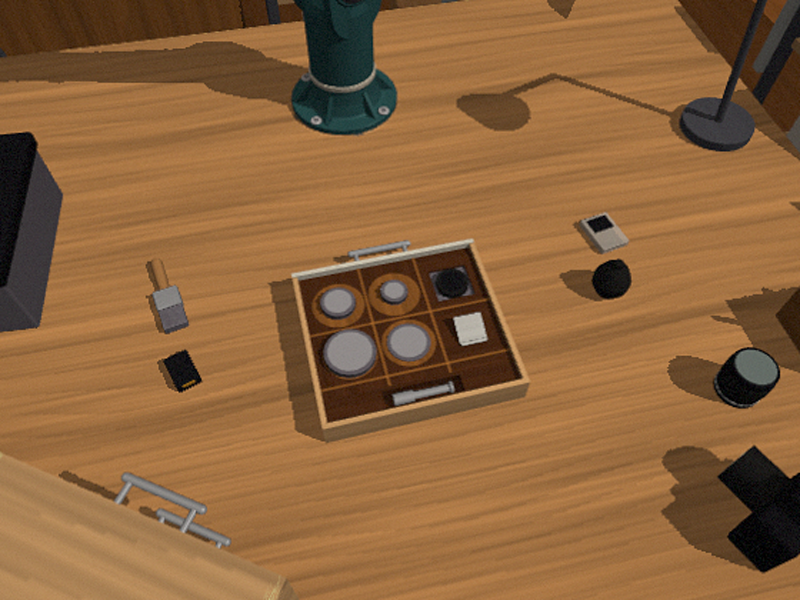

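View pics/side.png

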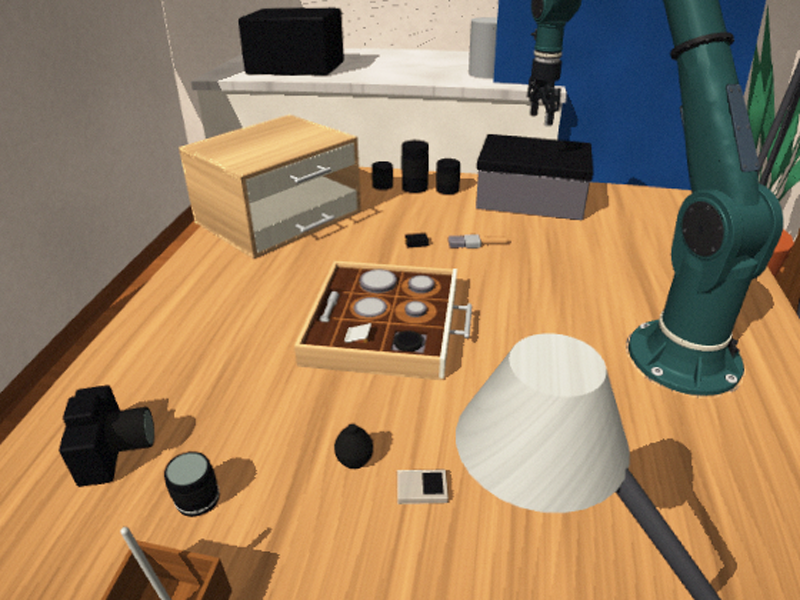

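The scene view shows, at 800x600, the 44 shell at (393,291), 56 at (338,303), 68 at (409,342), 80 at (350,353), flap at (470,329), cap at (452,284) and nozzle at (424,393). The side view agrees. I'll enlarge the drawer next.

```bash
python3 - <<'E'
import cv2
from workcell import manip
i=manip.read_camera("scene")["img"][160:312,195:375,::-1]
cv2.imwrite("pics/c1.png",cv2.resize(i,None,fx=3.9,fy=3.9,interpolation=cv2.INTER_CUBIC))
i=manip.read_camera("side")["img"][175:270,200:340,::-1]
cv2.imwrite("pics/c2.png",cv2.resize(i,None,fx=5.5,fy=5.5,interpolation=cv2.INTER_CUBIC))
E
```

```text
(no output)
```

View pics/c1.png

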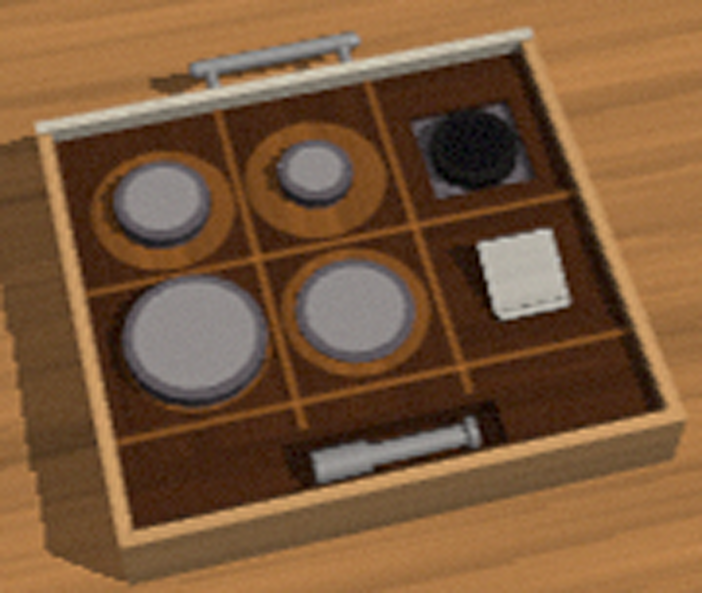

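View pics/c2.png

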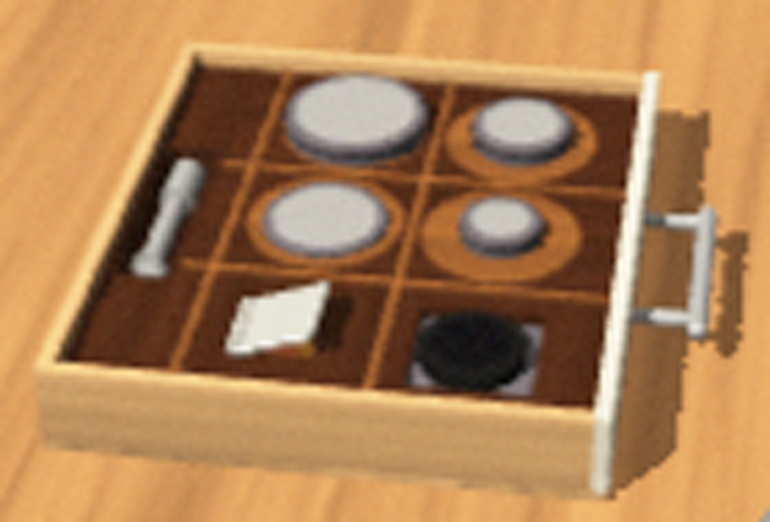

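The crops give top centres. In the scene crop they are 56 (162,199), 44 (315,170), 80 (195,335) and 68 (356,308), with back rim corners at (128,545) and (685,420). In the side crop they are 56 (523,126), 44 (501,222), 80 (357,115) and 68 (327,216). The flap is open with its free edge towards the front.

```bash
python3 - <<'E'
from workcell import manip
import numpy as np
from scipy.optimize import least_squares
P=[(-.068,0,.0515),(-.068,-.092,.0515),(.026,-.092,.0515),(.026,0,.043)]
obs={"scene":[(315,170),(162,199),(195,335),(356,308)],"side":[(501,222),(523,126),(357,115),(327,216)]}
tr={"scene":(195,160,3.9),"side":(200,175,5.5)}
cams={n:manip.read_camera(n) for n in obs}
def proj(c,X):
    p=c["R"]@X.T+c["t"][:,None];s=p[:2]/p[2];s=s*(1+c["k1"]*(s**2).sum(0))
    return np.c_[c["fx"]*s[0]+c["cx"],c["fy"]*s[1]+c["cy"]]
def W(v,Q):
    Q=np.array(Q);c,s=np.cos(v[3]),np.sin(v[3]);return np.c_[v[0]+c*Q[:,0]-s*Q[:,1],v[1]+s*Q[:,0]+c*Q[:,1],v[2]+Q[:,2]]
def f(v):
    r=[]
    for n,o in obs.items():
        x,y,s=tr[n];r.append(proj(cams[n],W(v,P))-((np.array(o)+.5)/s-.5+[x,y]))
    return np.concatenate(r).ravel()
s=least_squares(f,[.6,0,0,0]);print(s.x,s.fun.round(2))
for yf in(lambda v:f([*v[:2],0,v[2]]),): z=least_squares(yf,[.6,0,0]);print(z.x,z.cost)
v=[z.x[0],z.x[1],0,z.x[2]]
names=["44","56","80","68"]
for n,w in zip(names,W(v,P)):print(n,w.round(4))
for a in(.3,.42,.55):
    L=.034;print("flap",a,W(v,[(.05-L*np.cos(a),.0975,.0415+L*np.sin(a)+.0015)]).round(4))
    for n in obs:
        x,y,k=tr[n];q=proj(cams[n],W(v,[(.05-.044*np.cos(a)-.0015*np.sin(a),.0975+d,.0415+.044*np.sin(a)+.0015*np.cos(a)) for d in(-.022,.022)]));print(n,((q-[x,y])*k).round(0).tolist())
st=manip.read_state();print(st["position"],st["ee_rot"])
E
```

```text
[ 0.60872573 -0.00787905 -0.00101173  0.0260129 ] [ 0.07 -0.5  -0.04 -0.05 -0.12 -0.03 -0.25  0.17  0.   -0.15 -0.12  0.05
 -0.15 -0.22 -0.3   0.73]
[ 0.60903196 -0.00775135  0.02603634] 0.7657284596811202
44 [ 0.5411 -0.0095  0.0515]
56 [ 0.5435 -0.1015  0.0515]
80 [ 0.6374 -0.099   0.0515]
68 [ 0.635  -0.0071  0.043 ]
flap 0.3 [[0.624  0.0902 0.053 ]]
scene [[475.0, 241.0], [548.0, 225.0]]
side [[329.0, 285.0], [312.0, 339.0]]
flap 0.42 [[0.6254 0.0902 0.0569]]
scene [[476.0, 238.0], [550.0, 223.0]]
side [[325.0, 277.0], [308.0, 331.0]]
flap 0.55 [[0.6275 0.0903 0.0608]]
scene [[478.0, 237.0], [552.0, 222.0]]
side [[320.0, 268.0], [302.0, 322.0]]
[ 0.30002018 -0.65974228  0.23570388] [-3.14087421e+00  6.76506855e-05  4.26853220e-01]
```

```bash
python3 - <<'E'
from workcell import manip
import numpy as np
def gr(c,u,v,z=0):
    p=np.array([(u*.7-c["cx"])/c["fx"],(v*.7-c["cy"])/c["fy"]]);s=p.copy()
    for _ in range(9): s=p/(1+c["k1"]*(s@s))
    d=c["R"].T@[*s,1];o=-c["R"].T@c["t"];return (o+d*(z-o[2])/d[2]).round(3)
a=manip.read_camera("side");b=manip.read_camera("scene")
print([gr(a,478,210),gr(a,588,215),gr(b,36,328)])
for z in(.1,.15,.2):print(z,gr(b,62,190,z),gr(a,480,175,z),gr(a,592,180,z))
E
python3 -m creep '{"offset":[[0,0,0],[0,0,0],[0,0,0],[0,0,0]],"twist":[[0,0,0.765],[0,0,0.765],[0,0,0.765],[0,0,0.765]],"hand":[0,0,0,0]}' 40
```

```text
[array([ 0.449, -0.576,  0.   ]), array([ 0.141, -0.6  ,  0.   ]), array([ 0.457, -0.586,  0.   ])]
0.1 [ 0.256 -0.517  0.1  ] [ 0.451 -0.59   0.1  ] [ 0.145 -0.613  0.1  ]
0.15 [ 0.31  -0.495  0.15 ] [ 0.447 -0.47   0.15 ] [ 0.164 -0.491  0.15 ]
0.2 [ 0.364 -0.472  0.2  ] [ 0.442 -0.35   0.2  ] [ 0.184 -0.369  0.2  ]
clock: 0.9
position: [0.3002, -0.6599, 0.2361]
ee_rot: [3.142, -0.0, -0.004]
contact_force: [-0.3, 0.4, 0.2]
gripper_width: 0.144
finger_force: 0.0
```

```bash
python3 -m creep '{"offset":[[0.36,-1,0],[0.36,-1,0],[0.36,-1,0],[0.36,-1,0],[0.36,-1,0],[0.36,-1,0],[0.36,-1,0],[0.36,-1,0],[0.36,-1,0],[0.36,-1,0],[0.36,-1,0],[0.36,-1,0],[0.36,-1,0],[0.36,-1,0],[0.36,-1,0],[0.36,-1,0],[0.36,-1,0],[0.36,-1,0],[0.36,-1,0],[0.36,-1,0]],"twist":[[0,0,0],[0,0,0],[0,0,0],[0,0,0],[0,0,0],[0,0,0],[0,0,0],[0,0,0],[0,0,0],[0,0,0],[0,0,0],[0,0,0],[0,0,0],[0,0,0],[0,0,0],[0,0,0],[0,0,0],[0,0,0],[0,0,0],[0,0,0]],"hand":[0,0,0,0,0,0,0,0,0,0,0,0,0,0,0,0,0,0,0,0]}'
```

```text
clock: 3.4
position: [0.4446, -0.2587, 0.2362]
ee_rot: [3.141, -0.0, -0.0]
contact_force: [0.6, -0.4, -0.7]
gripper_width: 0.001
finger_force: 0.0
```

```bash
python3 -m creep '{"offset":[[0.37,-0.96,0],[0.37,-0.96,0],[0.37,-0.96,0],[0.37,-0.96,0],[0.37,-0.96,0],[0.37,-0.96,0],[0.37,-0.96,0],[0.37,-0.96,0],[0.37,-0.96,0],[0.37,-0.96,0],[0.37,-0.96,0],[0.37,-0.96,0],[0.37,-0.96,0],[0,0,1],[0,0,1],[0,0,1],[0,0,1],[0,0,1],[0,0,0.8],[0,0,0]],"twist":[[0,0,0],[0,0,0],[0,0,0],[0,0,0],[0,0,0],[0,0,0],[0,0,0],[0,0,0],[0,0,0],[0,0,0],[0,0,0],[0,0,0],[0,0,0],[0,0,0],[0,0,0],[0,0,0],[0,0,0],[0,0,0],[0,0,0],[0,0,0]],"hand":[0,0,0,0,0,0,0,0,0,0,0,0,0,0,0,0,0,0,0,0]}'
python3 - <<'E'
from workcell import manip
import cv2
cv2.imwrite("pics/s2.png",cv2.resize(manip.read_camera("side")["img"][120:270,180:380,::-1],None,fx=4,fy=4,interpolation=cv2.INTER_CUBIC))
E
```

```text
clock: 5.9
position: [0.5398, -0.0101, 0.119]
ee_rot: [3.141, 0.002, -0.0]
contact_force: [-0.0, -0.2, 1.0]
gripper_width: -0.0
finger_force: 0.0
```

View pics/s2.png

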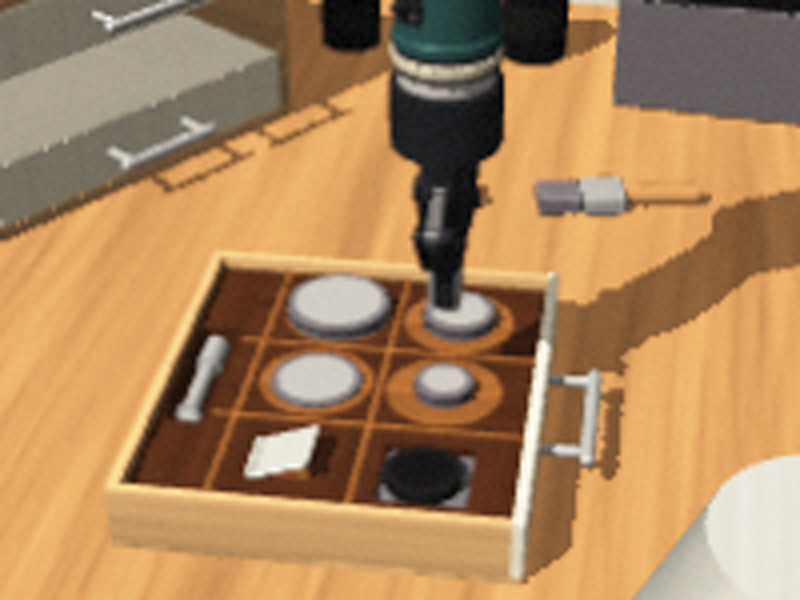

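```bash
python3 - <<'E'
from workcell import manip
import numpy as np
c=manip.read_camera("side");st=manip.read_state();print(st["position"])
for X in([.5398,-.0101,.094],[.5398,-.0101,.119],[.5411,-.0095,.0515]):
    p=c["R"]@X+c["t"];s=p[:2]/p[2];s=s*(1+c["k1"]*s@s);print((np.array([c["fx"]*s[0]+c["cx"],c["fy"]*s[1]+c["cy"]])-[180,120])*4)
E
```

```text
[ 0.54091036 -0.01032075  0.1203261 ]
[444.55347996 328.67544088]
[444.80088287 298.79373216]
[442.223118   378.13847352]
```

The fingertip shows at about (445,311), roughly where expected and possibly 10 mm higher. I'll descend with force checks.

```bash
python3 -m creep '{"offset":[[0,0,0.9],[0,0,0.9],[0,0,0.2],[0,0,0]],"twist":[[0,0,0],[0,0,0],[0,0,0],[0,0,0]],"hand":[0,0,0,0]}'
python3 -m creep '{"offset":[[0,0,0.15],[0,0,0.15],[0,0,0]],"twist":[[0,0,0],[0,0,0],[0,0,0]],"hand":[0,0,0]}'
python3 -m creep '{"offset":[[0,0,0.1],[0,0,0.1],[0,0,0]],"twist":[[0,0,0],[0,0,0],[0,0,0]],"hand":[0,0,0]}'
```

```text
clock: 6.5
position: [0.541, -0.0105, 0.0806]
ee_rot: [-3.142, -0.001, -0.001]
contact_force: [0.8, 0.3, -0.2]
gripper_width: 0.002
finger_force: 0.0
clock: 6.88
position: [0.5405, -0.0105, 0.0741]
ee_rot: [3.142, 0.0, -0.0]
contact_force: [0.2, 0.5, -0.6]
gripper_width: -0.001
finger_force: 0.0
clock: 7.25
position: [0.5404, -0.0105, 0.0699]
ee_rot: [3.142, 0.0, -0.0]
contact_force: [-0.4, 0.6, -0.6]
gripper_width: -0.001
finger_force: 0.0
```

```bash
for i in 1; do :; done
python3 -m creep '{"offset":[[0,0,0.1],[0,0,0.1]],"twist":[[0,0,0],[0,0,0]],"hand":[0,0]}'
python3 -m creep '{"offset":[[0,0,0.1],[0,0,0.1]],"twist":[[0,0,0],[0,0,0]],"hand":[0,0]}'
python3 - <<'E'
from workcell import manip
import cv2
cv2.imwrite("pics/s3.png",cv2.resize(manip.read_camera("side")["img"][170:260,210:330,::-1],None,fx=6,fy=6,interpolation=cv2.INTER_CUBIC))
E
```

```text
clock: 7.5
position: [0.5406, -0.0105, 0.066]
ee_rot: [3.142, -0.0, -0.001]
contact_force: [-0.0, -0.1, -0.4]
gripper_width: -0.002
finger_force: 0.0
clock: 7.75
position: [0.5406, -0.0105, 0.0619]
ee_rot: [3.142, 0.0, -0.0]
contact_force: [-0.3, 0.1, -0.1]
gripper_width: 0.002
finger_force: 0.0
```

View pics/s3.png

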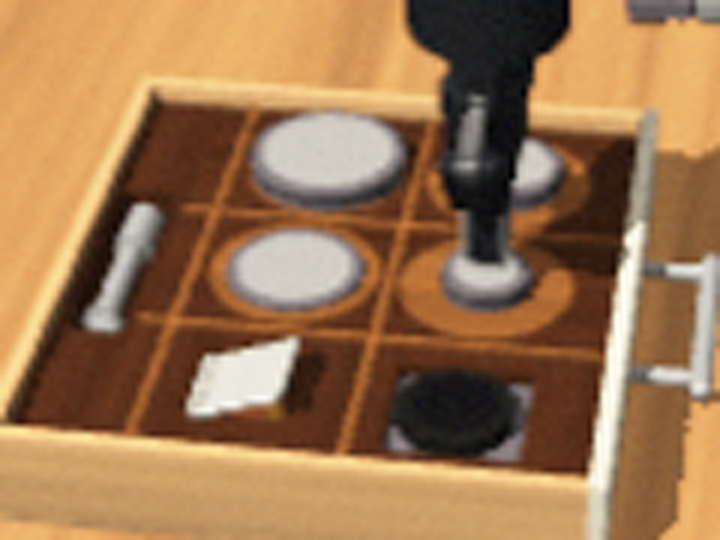

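The fingertip at (483,262) is just above the still-proud 44 shell (487,272). I'll continue down.

```bash

python3 -m creep '{"offset":[[0,0,0.15],[0,0,0]],"twist":[[0,0,0],[0,0,0]],"hand":[0,0]}'
python3 -m creep '{"offset":[[0,0,0.15],[0,0,0]],"twist":[[0,0,0],[0,0,0]],"hand":[0,0]}'
python3 -m creep '{"offset":[[0,0,0.1],[0,0,0]],"twist":[[0,0,0],[0,0,0]],"hand":[0,0]}'
```

```text
clock: 8.05
position: [0.5405, -0.0105, 0.0589]
ee_rot: [3.142, 0.0, -0.0]
contact_force: [0.1, -0.3, 0.5]
gripper_width: -0.002
finger_force: 0.0
clock: 8.3
position: [0.5405, -0.0105, 0.0559]
ee_rot: [3.142, 0.0, -0.0]
contact_force: [0.0, 0.0, 0.3]
gripper_width: -0.002
finger_force: 0.0
clock: 8.55
position: [0.5406, -0.0104, 0.0541]
ee_rot: [-3.142, -0.0, -0.0]
contact_force: [-0.6, 0.8, 1.1]
gripper_width: -0.001
finger_force: 0.2
```

```bash

python3 -m creep '{"offset":[[0,0,0.1],[0,0,0]],"twist":[[0,0,0],[0,0,0]],"hand":[0,0]}'
python3 -m creep '{"offset":[[0,0,0.15],[0,0,0]],"twist":[[0,0,0],[0,0,0]],"hand":[0,0]}'
python3 -m creep '{"offset":[[0,0,0.1],[0,0,0]],"twist":[[0,0,0],[0,0,0]],"hand":[0,0]}'
```

```text
clock: 8.8
position: [0.5406, -0.0105, 0.052]
ee_rot: [3.142, -0.0, -0.0]
contact_force: [-0.8, 0.1, 0.4]
gripper_width: -0.0
finger_force: 0.4
clock: 9.05
position: [0.5405, -0.0105, 0.0488]
ee_rot: [3.142, 0.0, -0.0]
contact_force: [-0.7, -0.6, -0.3]
gripper_width: 0.0
finger_force: 0.0
clock: 9.3
position: [0.5406, -0.0105, 0.0478]
ee_rot: [-3.142, 0.0, -0.001]
contact_force: [-2.1, 0.0, 8.5]
gripper_width: 0.001
finger_force: 4.7
```

```bash

python3 -m creep '{"offset":[[0,0,0.1],[0,0,0]],"twist":[[0,0,0],[0,0,0]],"hand":[0,0]}'
python3 - <<'E'
from workcell import manip
import cv2
cv2.imwrite("pics/s4.png",cv2.resize(manip.read_camera("side")["img"][170:260,210:330,::-1],None,fx=6,fy=6,interpolation=cv2.INTER_CUBIC))
E
```

```text
clock: 9.55
position: [0.5406, -0.0105, 0.0476]
ee_rot: [-3.141, -0.0, -0.001]
contact_force: [-4.0, 0.5, 26.6]
gripper_width: 0.001
finger_force: 13.0
```

View pics/s4.png

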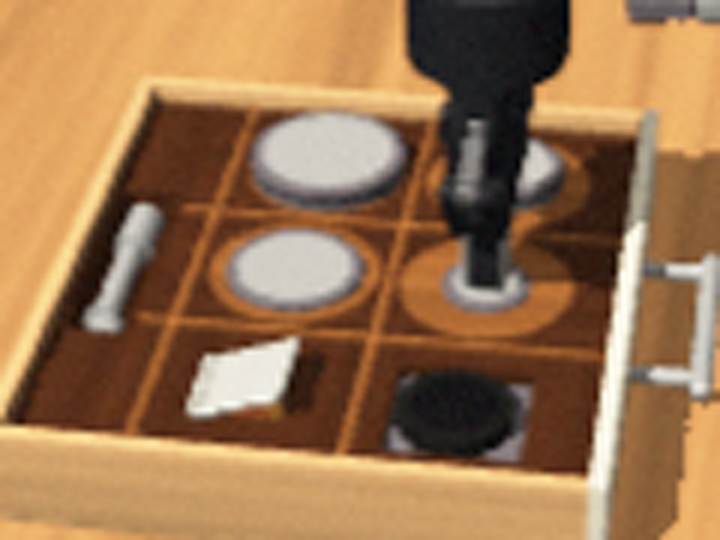

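The 44 shell is now flush, with its side wall hidden at (485,290), and 26.6 N against the hard stop at TCP z 0.0477. On to the 56.

```bash

python3 -m creep '{"offset":[[0,0,-0.8],[0,0,-0.8],[0.05,0.9,0],[0.05,0.9,0],[0.05,0.9,0],[0,0.9,0],[0,0.95,0],[0,0,0.4],[0,0,0.3],[0,0,0.2],[0,0,0.2],[0,0,0.2],[0,0,0.1],[0,0,0.1],[0,0,0.1],[0,0,0]],"twist":[[0,0,0],[0,0,0],[0,0,0],[0,0,0],[0,0,0],[0,0,0],[0,0,0],[0,0,0],[0,0,0],[0,0,0],[0,0,0],[0,0,0],[0,0,0],[0,0,0],[0,0,0],[0,0,0]],"hand":[0,0,0,0,0,0,0,0,0,0,0,0,0,0,0,0]}'
```

```text
clock: 11.6
position: [0.5437, -0.1009, 0.0477]
ee_rot: [-3.141, -0.0, -0.0]
contact_force: [-4.4, 4.9, 24.4]
gripper_width: 0.002
finger_force: 12.2
```

The 56 reached the same stop height with 24 N. Next the 80.

```bash

python3 -m creep '{"offset":[[0,0,-0.8],[0,0,-0.8],[0.94,-0.05,0],[0.94,-0.05,0],[0.94,0,0],[0.94,0,0],[0.94,0,0],[0,0,0.4],[0,0,0.3],[0,0,0.2],[0,0,0.2],[0,0,0.2],[0,0,0.1],[0,0,0.1],[0,0,0.1],[0,0,0]],"twist":[[0,0,0],[0,0,0],[0,0,0],[0,0,0],[0,0,0],[0,0,0],[0,0,0],[0,0,0],[0,0,0],[0,0,0],[0,0,0],[0,0,0],[0,0,0],[0,0,0],[0,0,0],[0,0,0]],"hand":[0,0,0,0,0,0,0,0,0,0,0,0,0,0,0,0]}'
```

```text
clock: 13.6
position: [0.6372, -0.0997, 0.0478]
ee_rot: [-3.142, 0.001, -0.001]
contact_force: [-7.1, 0.5, 19.1]
gripper_width: 0.002
finger_force: 9.8
```

```bash

python3 -m creep '{"offset":[[0,0,-0.8],[0,0,-0.8],[-0.05,-0.95,-0.6],[-0.05,-0.95,0],[-0.05,-0.95,0],[-0.05,-0.95,0],[-0.05,-0.95,0],[-0.05,-0.95,0],[-0.05,-0.95,0],[-0.05,-0.95,0],[-0.05,-0.95,0],[-0.05,-0.95,0]],"twist":[[0,0,0],[0,0,0],[0,0,0],[0,0,0],[0,0,0],[0,0,0],[0,0,0],[0,0,0],[0,0,0],[0,0,0],[0,0,0],[0,0,0]],"hand":[0,0,0,0,0,0,0,0,0,0,0,0]}'
python3 -m creep '{"offset":[[0,0,0.3],[0,0,0.3],[0,0,0.3],[0,0,0.3],[0,0,0.2],[0,0,0.2],[0,0,0.2],[0,0,0.1],[0,0,0.1],[0,0,0.1],[0,0,0.1],[0,0,0]],"twist":[[0,0,0],[0,0,0],[0,0,0],[0,0,0],[0,0,0],[0,0,0],[0,0,0],[0,0,0],[0,0,0],[0,0,0],[0,0,0],[0,0,0]],"hand":[0,0,0,0,0,0,0,0,0,0,0,0]}'
```

```text
clock: 15.1
position: [0.6276, 0.0917, 0.0891]
ee_rot: [-3.142, -0.0, -0.001]
contact_force: [0.7, -0.6, 0.5]
gripper_width: 0.002
finger_force: 0.0
clock: 16.6
position: [0.6276, 0.0906, 0.0476]
ee_rot: [-3.141, 0.0, -0.001]
contact_force: [-4.9, -0.5, 16.6]
gripper_width: 0.003
finger_force: 8.6
```

Now withdraw and check.

```bash

python3 -m creep '{"offset":[[0,0,-0.5],[0,0,-1],[0,0,-1],[0,0,-1],[0,0,-1],[0,0,-1],[0,0,-1],[0,0,-1],[0,0,-1],[0,0,0],[0,0,0]],"twist":[[0,0,0],[0,0,0],[0,0,0],[0,0,0],[0,0,0],[0,0,0],[0,0,0],[0,0,0],[0,0,0],[0,0,0],[0,0,0]],"hand":[0,0,0,0,0,0,0,0,0,0,0]}'
python3 - <<'E'
from workcell import manip
import cv2
cv2.imwrite("pics/s5.png",cv2.resize(manip.read_camera("side")["img"][170:275,200:340,::-1],None,fx=5.5,fy=5.5,interpolation=cv2.INTER_CUBIC))
E
```

```text
clock: 17.98
position: [0.6271, 0.0904, 0.2148]
ee_rot: [3.141, 0.001, -0.0]
contact_force: [-0.9, 0.1, -0.5]
gripper_width: -0.001
finger_force: 0.0
```

View pics/s5.png

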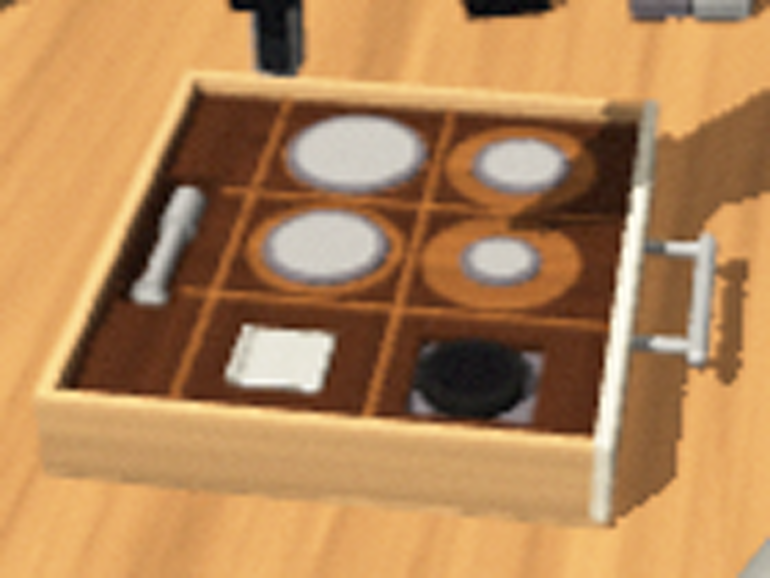

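The view shows all four shells down in their cradles (357,152), (521,165), (327,247), (501,260), the flap flat at (280,358), and the nozzle and cap unmoved.

```bash
python3 -c "
from workcell import manip
print(manip.hand_in())"
```

```text
the job is handed in; nothing more can be done
None
```

The 44, 56 and 80 mm shells were pressed home in that order and the flap was pushed shut last; the final picture shows all four shells and the flap down and the nozzle and cap in place, and the job was handed in at about 18 s (no verdict was returned).

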